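# Sort the stray bench items into their trays

## Task

Sort the five stray things on the front of the bench: lay the two flat USB meters in the shallow rectangular tray, one in each bay and lengthwise in it, stand the two capped vials upright in the square-bayed caddy, one in each bay, and set the solder spool on its flange in the round dish. Either bay will do for either of a pair; everything must rest flat on the floor of its place, and the vials must never be tipped over. Leave the small cup of paste where it is, and keep clear of the microscope.

Things in the scene. Friction and masses are not known exactly. Their poses are not given: they have to be found in the camera images.
- meter_screen_center (a point): Loose flat white plug-in USB meter with a small dark screen, lying on the bench: 70 long (x) x 30 wide (y) x 12 thick (z) mm; body 58 mm long, the other 12 mm a thin metal plug at the -x end. Listed point: its centre, half-way up. Grip it across the 30 mm width, at the middle or up to 12 mm towards +x.
- meter_plain_center (a point): Loose flat white plug-in USB meter without a screen, lying on the bench: 70 (x) x 30 (y) x 11 (z) mm, body and plug as on the other meter. Listed point: its centre, half-way up. Grip it across the 30 mm width, at the middle or up to 12 mm towards +x.
- vial_tall_center (a point): Loose all-white capped vial standing on the bench: 56 mm high, body 24 mm, cap (top 15 mm) 27 mm in diameter. Listed point: its centre, half-way up. z is its upright axis.
- vial_short_center (a point): Loose white capped vial with an orange cap, standing on the bench: 42 mm high, body 23 mm, cap (top 13 mm) 26 mm in diameter. Listed point: its centre, half-way up. z is its upright axis.
- spool_center (a point): Loose spool of solder wire standing on one of its two black round flanges: 48 mm in diameter, 33 mm high. Listed point: its centre, half-way up. z is its round axis, upright at the start.
- meter_tray: Shallow rectangular dark sheet-steel tray fixed on the bench, 94 (x) x 121 (y) x 8 mm high over all; a low rib along x at y = 0 parts it into two equal bays, each 88 long (x) x 56 wide (y) mm inside, centred at x = 0, y = +29.5 and -29.5 mm. Origin: centre of its underside; floor 3 mm above it; walls and rib 3 mm thick, tops at 8 mm.
- vial_caddy: Grey plastic caddy fixed on the bench, 58 (x) x 112 (y) x 22 mm high over all, with two square bays side by side, each 50 x 50 mm inside, centred at x = 0, y = +27 and -27 mm. Origin: centre of its underside; floor 4 mm above it; walls 4 mm thick, tops at 22 mm.
- spool_dish: Round black rubber dish fixed on the bench, 86 mm across and 10 mm high, inside about 76 mm across. Origin: centre of its underside; floor 4 mm above it, rim at 10 mm.
- paste_cup_center (a point): Bystander, to be left alone: small pale-blue plastic cup of paste, open at the top, 30 mm in diameter, 34 mm high, loose, standing at the bench's front. Listed point: its centre, half-way up. 
- scope_eyepieces (a point): Obstacle, not to be touched: the fixed stereo microscope over the mat. This point is the front of its two eyepieces, its part nearest the robot, about 80 mm wide (y); from there the head reaches away from the robot (+x) and down to 140 mm above the bench. The right-most things lie in front of it; pass in front of it, not under or through it.
There are look-alikes about, which are no part of the job. What is shaped like the part that bears meter_plain_center but pink is not meant.

How it is judged:
By the outcome, as a careful person would: the job done as asked, in the order asked, and still so for the second after the job is handed in, with the robot touching nothing.
It also fails if it takes over 138 s, if anything falls off the work surface, if the arm or the gripper's body presses on something with over 40 N, if the wrist force passes 120 N, or if a joint passes its speed limit or range.

## Robot

A 6-joint arm with a two-finger parallel gripper is mounted at the origin on a cart in front of the work surface, level with it; the furniture and walls round the work are solid. World frame = base frame: x ahead of the robot, y to its left, z up, the work surface at z = 0. Lengths are in m, angles in rad, forces in N, time in s.
With the tool pointing down it reaches from about 0.3 to 0.775 m from the base axis. Payload 14.6 kg.
Tool frame: the origin (TCP) lies at the very end of the fingers, on their centre line; the grasp point (between the pads) lies 19 mm behind it; z points along the fingers, y is the line along which they close (so a half turn about z gives the same grasp; the last joint's range is limited). The gripper opens to 85 mm and grips with 20 to 120 N. Pads are 22 mm wide; open, the fingers measure 114 mm over their backs; the gripper's body (76 mm by 85 mm) begins 54 mm behind the grasp point. The pads swing forward as they close: fully open they stand 13 mm farther back than shut.
Start: joints at [1.191, 0.3, 1.521, -0, 1.321, -0.067], TCP at [0.169, 0.523, 0.231] pointing down, gripper open.
Joint ranges: [-3.03, 3.03], [-0.79, 2.21], [0.23, 2.52], [-1.04, 4.18], [0, 3.07], [-2.55, 2.55]. Speed limits (rad/s): [2.22, 2.22, 2.57, 3.14, 3.14, 3.14].

## Interface

Orientations are given as a rotation vector (axis times angle).
In Python, from bench import env gives the robot as it stands.
- The arm moves only by the tool move_arm, never from a script. Its argument "deltas" is a list of rows, each an object of numbers: "tx", "ty", "tz": the shift along the world's x, y, z in m; "turn": the turn about the world's z in degrees; "claw": the opening, from 0 (shut) to 1 (fully open). In form: [{"tx": .., "ty": .., "tz": .., "turn": .., "claw": ..}, ...]. A call has 1 to 12 rows; each row is the pose to reach, as a shift and turn from the pose commanded when the call began; what a row does not reach only later rows make up. A row lasts 1/12 s, in which the tool goes at most 41.7 mm and 7.16 degrees, less where a joint would pass 70% of its speed; a pose out of reach is approached as far as the arm can. A call with a gripper value outside its range is refused whole. The fingers move at their own pace and stop on an object; "squeeze" is the grip in N (left out, the last holds). Time passes only in rows, so rows that repeat a pose let the fingers close. It gives the time, the measured TCP pose, the force, the opening and the grip force at its end, in the units of the state.
- env.read_state(): the state, without advancing time (a new reading comes with each control period).
- env.read_camera(name): name is "scene" or "top" or "wrist"; returns a dict with "image" (400x640x3 uint8, red, green, blue), "fx", "fy", "cx", "cy" (pixels), "eye" and "rotation" of the camera in the world. Camera axes: x right, y up, looking along -z (the intrinsics and any distortion apply to the point x, -y, -z); pixel columns grow to the right and rows downward; lengths in m; the calibration is good to about 2 mm. A picture is of the moment at which its call begins. There is no depth.
- env.hand_in(): hands the job in; it is judged then, once.
The state is a dict: "t": time; "joint_positions": joint angles; "qd": joint speeds; "effort": joint torques, N m; "position": TCP position; "tool_rot": TCP orientation; "force": force on the tool from outside, world axes, zero at the start; "torque": the same for the moment, N m; "gripper_width": finger opening in m; "finger_force": force on a finger pad.
Only numpy, scipy, OpenCV 4.12 (cv2) and the standard library are available. Lean on these libraries where they do the work, as an engineer would, in place of code of your own. Each camera call takes 0.05 s, during which the arm holds its last target. There are 200 camera calls.

## Working session

There is one attempt and no reset: what is moved stays moved. The work goes in short steps, Python scripts to look and compute and a tool call to move; the robot and the scene stay as the last step left them, time stands still between calls to the robot, and variables do not carry over. Pictures are saved under pics/ and viewed, at most 14 in all, crops included, and the job is handed in when it is done.

Besides the shell and the picture viewer there is one more tool, called after "Emit:" as name([rows], argument=value, ...), one row to a line, values as JSON. move_arm: Moves the arm, as the interface text tells. Its arguments: {"type":"object","properties":{"deltas":{"type":"array"},"squeeze":{"type":"number"}},"required":["deltas"]}

```bash
mkdir -p pics; ls; python3 - <<'E'
from bench import env
import cv2
s=env.read_state();print(s)
for n in("scene","top","wrist"):
    c=env.read_camera(n);cv2.imwrite(f"pics/{n}0.png",c["image"][:,:,::-1]);print(n,{k:v for k,v in c.items() if k!="image"})
E
```

```text
pics
{'t': 0.0, 'joint_positions': array([ 1.19141346e+00,  3.00502695e-01,  1.52160011e+00,  3.42629550e-05,
        1.32068716e+00, -6.66108005e-02]), 'qd': array([ 1.20995222e-03, -1.74152724e-04,  1.39441444e-03,  4.36875577e-04,
       -1.19788572e-03,  9.58561931e-06]), 'effort': array([-1.41148532e-03, -5.43484712e+01, -3.61792195e+01, -1.52616299e-04,
        4.02729580e-03,  4.84067289e-05]), 'position': array([0.16914636, 0.52309565, 0.23069593]), 'tool_rot': array([-4.89267887e-01, -3.10295843e+00,  1.82246968e-03]), 'force': array([-0.2766613 ,  0.08446016, -0.64049149]), 'torque': array([-0.0113201 ,  0.01315738, -0.02148353]), 'finger_force': 0.0, 'gripper_width': 0.08524099041207915}
scene {'fx': 375.0516383432359, 'fy': 375.0516383432359, 'cx': 317.7832377799432, 'cy': 197.41955093014087, 'eye': array([-0.06171531, -0.51809178,  0.62369984]), 'rotation': array([ 1.02806566, -0.43197822, -0.74897657])}
top {'fx': 407.4676327041731, 'fy': 407.4676327041731, 'cx': 315.5393548470243, 'cy': 201.00371786190868, 'eye': array([ 4.06300426e-01, -5.02755705e-04,  1.14128251e+00]), 'rotation': array([ 0.09536688, -0.07395358, -1.58056886])}
wrist {'fx': 298.12495777736365, 'fy': 298.12495777736365, 'cx': 320.58805084875445, 'cy': 204.76966806835833, 'eye': array([0.1029001 , 0.54480714, 0.37302309]), 'rotation': array([-0.23792324, -0.17214518,  1.25031463])}
```

View pics/scene0.png

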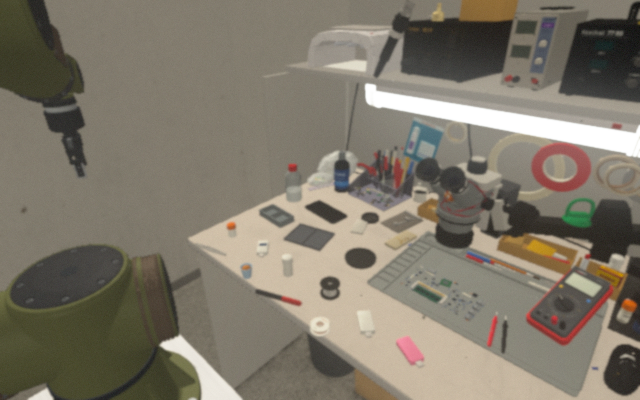

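View pics/top0.png

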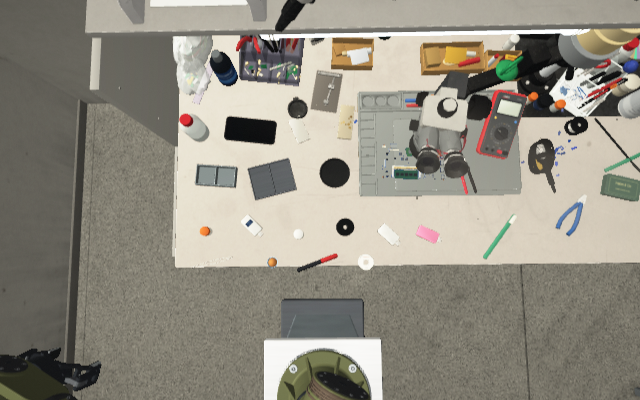

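The top view shows the caddy at (216,176), tray (272,179) and dish (335,172). It also shows the short vial (205,231), screen meter (251,225), tall vial (298,233), spool (345,227) and plain meter (388,234), with the pink decoy at (428,234) and the cup at (272,262). I'll zoom in next.

```bash
cat > h.py <<'E'
import numpy as np,cv2
from scipy.spatial.transform import Rotation as R
from bench import env
def ray(c,u,v):
    d=np.array([(u-c["cx"])/c["fx"],-(v-c["cy"])/c["fy"],-1.])
    return R.from_rotvec(c["rotation"]).apply(d)
def plane(c,u,v,z):
    d=ray(c,u,v);return c["eye"]+d*(z-c["eye"][2])/d[2]
def proj(c,p):
    q=R.from_rotvec(c["rotation"]).inv().apply(np.asarray(p)-c["eye"])
    return c["cx"]-c["fx"]*q[0]/q[2],c["cy"]+c["fy"]*q[1]/q[2]
E
python3 - <<'E'
import cv2
a=cv2.imread("pics/top0.png")[150:275,185:445];cv2.imwrite("pics/top0c.png",cv2.resize(a,None,fx=3,fy=3,interpolation=cv2.INTER_CUBIC))
a=cv2.imread("pics/scene0.png")[200:370,215:435];cv2.imwrite("pics/scene0c.png",cv2.resize(a,None,fx=3.5,fy=3.5,interpolation=cv2.INTER_CUBIC))
E
```

```text
(no output)
```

View pics/top0c.png

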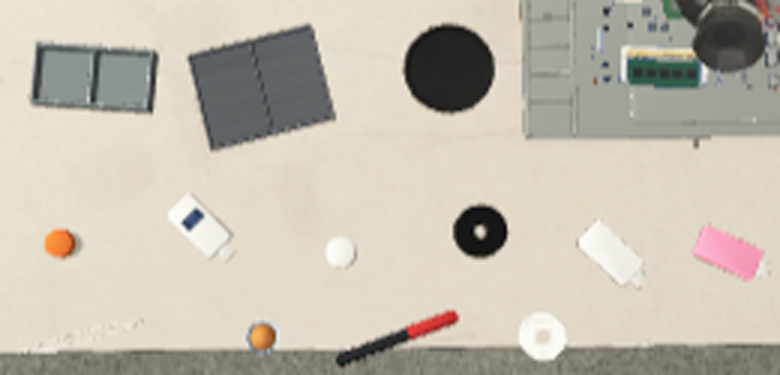

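View pics/scene0c.png

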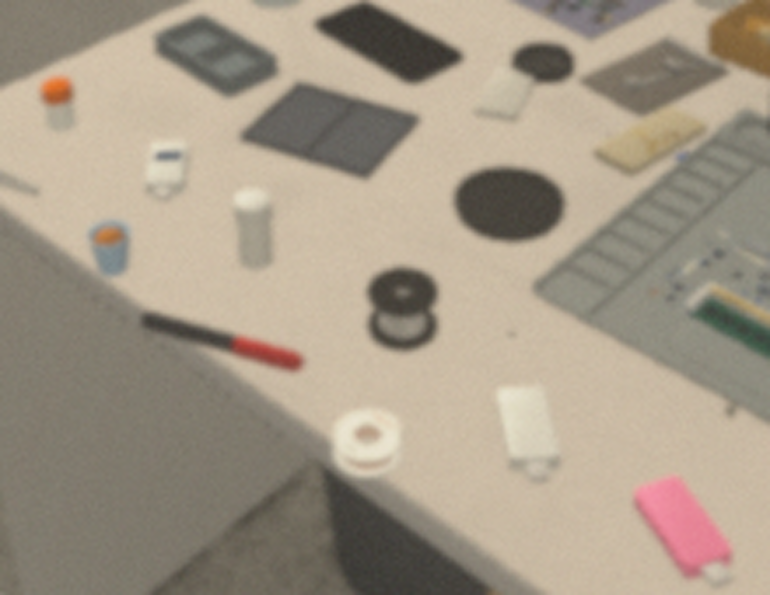

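The top crop resolves all the items. The tray is slightly rotated with its rib near world x, and the caddy's bays sit side by side along y. Next I'll measure with masks.

```bash
cat > m.py <<'E'
from h import *
c=env.read_camera("top");im=c["image"];hsv=cv2.cvtColor(im,cv2.COLOR_RGB2HSV)
def rect(mask,box,z,n):
    u0,v0,u1,v1=box;m=np.zeros(mask.shape,np.uint8);m[v0:v1,u0:u1]=mask[v0:v1,u0:u1]*255
    ct=max(cv2.findContours(m,cv2.RETR_EXTERNAL,cv2.CHAIN_APPROX_NONE)[0],key=cv2.contourArea)[:,0]
    w=np.array([plane(c,u,v,z)[:2] for u,v in ct])*1000
    (x,y),(a,b),t=cv2.minAreaRect(w.astype(np.float32))
    M=cv2.moments(w.astype(np.float32).reshape(-1,1,2));
    (ex,ey),r=cv2.minEnclosingCircle(w.astype(np.float32))
    print(n,"rect",np.round([x,y,a,b,t],1),"centroid",np.round([M["m10"]/M["m00"],M["m01"]/M["m00"]],1),"r",round(r,1))
    return w
bg=np.median(im[200:215,190:330].reshape(-1,3),0);print(bg, im[231,298],im[236,387])
S,V=hsv[...,1].astype(int),hsv[...,2].astype(int);f=im.astype(int)
dark=V<140
white=(S<17)&(V>200)
if __name__=="__main__":
    rect(dark,(190,155,242,195),.022,"caddy")
    rect(dark,(243,150,302,204),.008,"tray")
    rect(dark,(312,150,355,195),.010,"dish")
    rect(dark,(330,210,360,245),.033,"spool")
    rect((f[...,0]-f[...,2])>110,(193,220,215,242),.042,"short")
    rect((f[...,0]-f[...,2])>90,(262,252,282,270),.034,"cup")
    for zz,b,n in((.056,(285,222,312,245),"tall"),(.011,(372,215,403,250),"plain"),(.012,(238,210,266,240),"screen")):
        rect((S<20)|((dark) if n=="screen" else False),b,zz,n)
    print(plane(c,440,160,.3))
    o=np.vstack([np.hstack([cv2.resize(((S<20)*255).astype(np.uint8)[205:250,235:405],None,fx=4,fy=4,interpolation=0)])]);cv2.imwrite("pics/mask.png",o)
E
python3 m.py
```

```text
[228. 219. 202.] [248 247 240] [244 243 236]
caddy rect [602.  290.8 113.7  57.4  85.6] centroid [607.9 295. ] r 62.4
tray rect [594.2 137.2  93.  119.9  13.6] centroid [594.2 137.2] r 74.5
dish rect [608.8 -38.5  82.   82.3  44.4] centroid [608.9 -39.2] r 42.7
spool rect [455.6 -63.9  45.9  46.2  44.1] centroid [455.  -64.3] r 24.2
short rect [447.4 316.2  21.8  21.7   1. ] centroid [447.9 316. ] r 12.6
cup rect [362.2 133.   19.1  18.9  45. ] centroid [362.7 132.8] r 10.9
tall rect [437.4  62.5  24.   23.9  89.4] centroid [437.3  61.9] r 12.9
plain rect [ 431.8 -188.4   68.1   30.9   47.3] centroid [ 434.1 -185.6] r 34.8
screen rect [460.1 192.1  67.4  29.3  44.9] centroid [463.5 194.4] r 34.8
[ 0.58029796 -0.25063788  0.3       ]
```

View pics/mask.png

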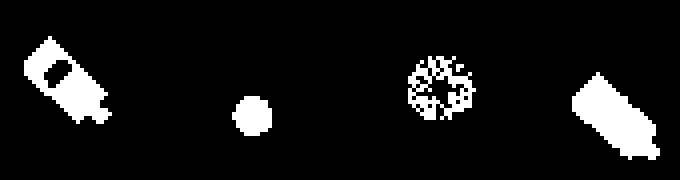

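The masks agree with the known sizes, so the poses are good. Starting with the screen meter: it's at (460,192) with a long-axis yaw of about 45°, so I need tool yaw -45° from the current 72°.

Emit:
move_arm([
  {"tx":0.294,"ty":-0.328,"tz":-0.11,"turn":-117,"claw":1},
  {"tx":0.294,"ty":-0.328,"tz":-0.11,"turn":-117,"claw":1},
  {"tx":0.294,"ty":-0.328,"tz":-0.11,"turn":-117,"claw":1},
  {"tx":0.294,"ty":-0.328,"tz":-0.11,"turn":-117,"claw":1},
  {"tx":0.294,"ty":-0.328,"tz":-0.11,"turn":-117,"claw":1},
  {"tx":0.294,"ty":-0.328,"tz":-0.11,"turn":-117,"claw":1},
  {"tx":0.294,"ty":-0.328,"tz":-0.11,"turn":-117,"claw":1},
  {"tx":0.294,"ty":-0.328,"tz":-0.11,"turn":-117,"claw":1},
  {"tx":0.294,"ty":-0.328,"tz":-0.11,"turn":-117,"claw":1},
  {"tx":0.294,"ty":-0.328,"tz":-0.11,"turn":-117,"claw":1},
  {"tx":0.294,"ty":-0.328,"tz":-0.11,"turn":-117,"claw":1},
  {"tx":0.294,"ty":-0.328,"tz":-0.11,"turn":-117,"claw":1},
])

```text
t: 1.2
position: [0.4657, 0.191, 0.1196]
tool_rot: [2.483, 1.924, -0.003]
force: [-0.5, 0.1, -0.3]
gripper_width: 0.0858
finger_force: 0.0
```

Emit:
move_arm([
  {"turn":-31,"tz":-0.03},
  {"turn":-31,"tz":-0.04},
  {"turn":-31,"tz":-0.05},
  {"turn":-31,"tz":-0.05},
  {"turn":-31,"tz":-0.05},
  {"turn":-31,"tz":-0.05},
  {"turn":-31,"tz":-0.05},
])

```text
validation failed for argument at $.de...
```

```bash
python3 - <<'E'
from h import *
s=env.read_state();print(s["position"],s["tool_rot"],s["gripper_width"])
c=env.read_camera("wrist");print(c["eye"],c["rotation"],proj(c,s["position"]))
cv2.imwrite("pics/w1.png",c["image"][:,:,::-1])
E
```

```text
[0.46571648 0.19100897 0.11960944] [ 2.48349309  1.92383081 -0.0028022 ] 0.08576314506205641
[0.48221337 0.25816714 0.26170666] [-0.27461427  0.03593811 -0.25024521] (np.float64(322.37617878578374), np.float64(257.9975127762182))
```

View pics/w1.png

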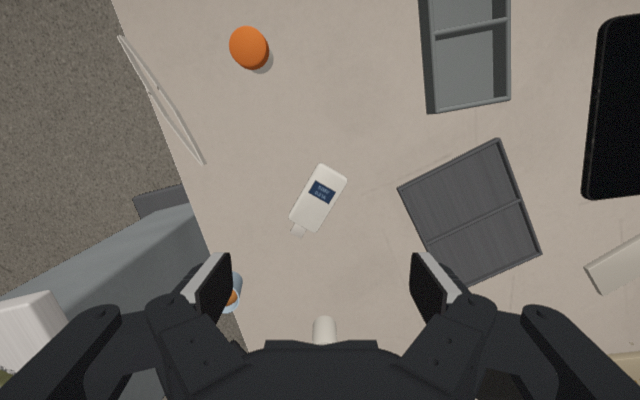

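Rows need every key. The wrist view shows the screen meter at (318,198), the tray at (470,210) and the caddy at (465,45), so I can cross-check all three from here.

```bash
python3 - <<'E'
import m
from h import *
c=env.read_camera("wrist");m.c=c;im=c["image"];hsv=cv2.cvtColor(im,cv2.COLOR_RGB2HSV).astype(int)
f=im.astype(int)
b=(np.median(im[150:230,240:280].reshape(-1,3),0));print(b,im[190,340],im[210,308])
d=f-b
mk=(hsv[...,1]<22)&(hsv[...,2]>150)|(hsv[...,2]<110)
mk=cv2.morphologyEx(mk.astype(np.uint8),cv2.MORPH_CLOSE,np.ones((5,5)))
m.rect(mk,(275,150,365,245),.012,"screen")
m.rect(hsv[...,2]<110,(385,130,550,290),.008,"tray")
m.rect((f[...,0]-f[...,2])>80,(220,15,290,80),.042,"short")
for p in((428,112),(510,101),(435,37),(506,22)):print(p,plane(c,*p,.022)[:2])
E
```

```text
[231. 224. 207.] [250 250 245] [248 247 241]
[172. 162. 151.] [193 186 177] [187 181 171]
screen rect [459.8 193.3  65.6  29.4  45.2] centroid [461.8 195.3] r 33.7
tray rect [591.2 139.6  93.7 121.5  13.9] centroid [592.2 141.6] r 75.9
short rect [446.9 315.7  24.3  26.3  26. ] centroid [446.8 315.9] r 13.3
(428, 112) [0.56137883 0.24735059]
(510, 101) [0.623305   0.24004202]
(435, 37) [0.5740297  0.29766702]
(506, 22) [0.62463247 0.29483853]
```

Emit:
move_arm([
  {"tx":0,"ty":0,"turn":-31,"tz":-0.03,"claw":1},
  {"tx":0,"ty":0,"turn":-31,"tz":-0.05,"claw":1},
  {"tx":0,"ty":0,"turn":-31,"tz":-0.05,"claw":1},
  {"tx":0,"ty":0,"turn":-31,"tz":-0.05,"claw":1},
  {"tx":0,"ty":0,"turn":-31,"tz":-0.05,"claw":1},
  {"tx":0,"ty":0,"turn":-31,"tz":-0.05,"claw":1},
])

```text
t: 1.85
position: [0.4627, 0.1964, 0.0716]
tool_rot: [-2.898, -1.212, -0.001]
force: [0.4, -1.0, 0.4]
gripper_width: 0.0853
finger_force: 0.0
```

Emit:
move_arm([
  {"tx":0,"ty":0,"turn":0,"tz":-0.03,"claw":1},
  {"tx":0,"ty":0,"turn":0,"tz":-0.055,"claw":1},
  {"tx":0,"ty":0,"turn":0,"tz":-0.067,"claw":1},
  {"tx":0,"ty":0,"turn":0,"tz":-0.067,"claw":0.8},
  {"tx":0,"ty":0,"turn":0,"tz":-0.067,"claw":0.2},
  {"tx":0,"ty":0,"turn":0,"tz":-0.067,"claw":0.2},
  {"tx":0,"ty":0,"turn":0,"tz":-0.067,"claw":0.2},
  {"tx":0,"ty":0,"turn":0,"tz":-0.067,"claw":0.2},
  {"tx":0,"ty":0,"turn":0,"tz":-0.067,"claw":0.2},
  {"tx":0,"ty":0,"turn":0,"tz":-0.067,"claw":0.2},
  {"tx":0,"ty":0,"turn":0,"tz":-0.067,"claw":0.2},
  {"tx":0,"ty":0,"turn":0,"tz":-0.067,"claw":0.2},
], squeeze=40)

```text
t: 2.85
position: [0.4639, 0.1956, 0.0057]
tool_rot: [2.901, 1.206, 0.003]
force: [-3.0, -0.4, 9.2]
gripper_width: 0.0283
finger_force: 39.0
```

Emit:
move_arm([
  {"tx":0,"ty":0,"turn":0,"tz":0.02,"claw":0.2},
  {"tx":0,"ty":0,"turn":0,"tz":0.05,"claw":0.2},
  {"tx":0.03,"ty":-0.007,"turn":-7,"tz":0.06,"claw":0.2},
  {"tx":0.06,"ty":-0.014,"turn":-14,"tz":0.06,"claw":0.2},
  {"tx":0.09,"ty":-0.02,"turn":-21,"tz":0.06,"claw":0.2},
  {"tx":0.12,"ty":-0.026,"turn":-28,"tz":0.06,"claw":0.2},
  {"tx":0.127,"ty":-0.027,"turn":-31.5,"tz":0.06,"claw":0.2},
  {"tx":0.127,"ty":-0.027,"turn":-31.5,"tz":0.06,"claw":0.2},
  {"tx":0.127,"ty":-0.027,"turn":-31.5,"tz":0.06,"claw":0.2},
])

```text
t: 3.6
position: [0.5899, 0.1682, 0.0643]
tool_rot: [-3.119, -0.377, 0.0]
force: [-0.9, 0.1, 0.1]
gripper_width: 0.0282
finger_force: 40.1
```

```bash
python3 - <<'E'
from h import *
s=env.read_state();print(s["position"],s["tool_rot"],s["force"],s["gripper_width"])
c=env.read_camera("wrist")
cv2.imwrite("pics/w2.png",c["image"][:,:,::-1])
p=s["position"]
print(proj(c,p))
E
```

```text
[0.58990775 0.16824983 0.06434564] [-3.11890450e+00 -3.76529970e-01  3.87430615e-04] [-0.89368709  0.08444575  0.08752968] 0.028212219331594266
(np.float64(321.65902550664856), np.float64(256.33849521185897))
```

View pics/w2.png

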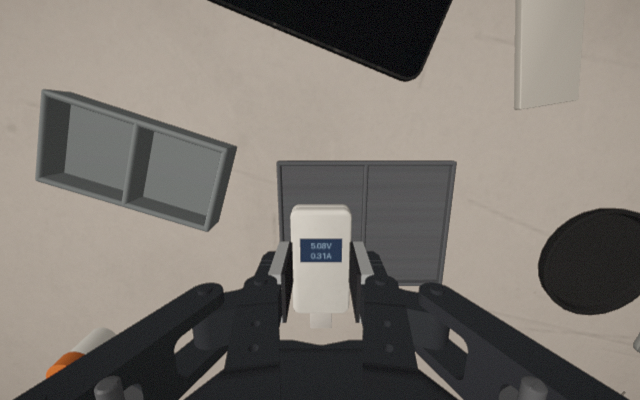

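The meter is held level and lines up with the left bay (tray spans columns 277–456, meter 291–352). Lowering it.

Emit:
move_arm([
  {"tx":0,"ty":0,"turn":0,"tz":-0.025,"claw":0.2},
  {"tx":0,"ty":0,"turn":0,"tz":-0.045,"claw":0.2},
  {"tx":0,"ty":0,"turn":0,"tz":-0.052,"claw":0.2},
  {"tx":0,"ty":0,"turn":0,"tz":-0.053,"claw":0.2},
  {"tx":0,"ty":0,"turn":0,"tz":-0.053,"claw":0.2},
])

```text
t: 4.07
position: [0.59, 0.1686, 0.0119]
tool_rot: [-3.119, -0.375, -0.0]
force: [0.2, -0.4, -0.7]
gripper_width: 0.0282
finger_force: 40.1
```

Emit:
move_arm([
  {"tx":0,"ty":0,"turn":0,"tz":-0.001,"claw":0.2},
  {"tx":0,"ty":0,"turn":0,"tz":-0.002,"claw":0.2},
  {"tx":0,"ty":0,"turn":0,"tz":-0.002,"claw":0.2},
])

```text
t: 4.32
position: [0.5905, 0.1684, 0.01]
tool_rot: [-3.119, -0.373, -0.002]
force: [0.7, 0.3, -0.2]
gripper_width: 0.0284
finger_force: 40.1
```

Emit:
move_arm([
  {"tx":0,"ty":0,"turn":0,"tz":-0.001,"claw":0.2},
  {"tx":0,"ty":0,"turn":0,"tz":-0.002,"claw":0.2},
  {"tx":0,"ty":0,"turn":0,"tz":-0.002,"claw":0.2},
])

```text
t: 4.57
position: [0.5906, 0.1684, 0.0087]
tool_rot: [-3.119, -0.373, -0.001]
force: [-5.8, -0.8, 14.4]
gripper_width: 0.0282
finger_force: 41.5
```

Emit:
move_arm([
  {"tx":0,"ty":0,"turn":0,"tz":0.001,"claw":0.42},
  {"tx":0,"ty":0,"turn":0,"tz":0.001,"claw":0.48},
  {"tx":0,"ty":0,"turn":0,"tz":0.001,"claw":0.48},
  {"tx":0,"ty":0,"turn":0,"tz":0.015,"claw":0.48},
  {"tx":0,"ty":0,"turn":0,"tz":0.04,"claw":0.48},
  {"tx":0,"ty":0,"turn":0,"tz":0.07,"claw":1},
  {"tx":0,"ty":0,"turn":0,"tz":0.09,"claw":1},
])

```text
t: 5.15
position: [0.5908, 0.1684, 0.1008]
tool_rot: [-3.119, -0.373, -0.004]
force: [0.4, -0.0, 1.1]
gripper_width: 0.064
finger_force: 0.0
```

```bash
python3 - <<'E'
from h import *
s=env.read_state();print(s["position"],s["force"],s["gripper_width"])
c=env.read_camera("wrist");cv2.imwrite("pics/w3.png",c["image"][:,:,::-1])
E
```

```text
[0.59080353 0.16844792 0.10075147] [ 0.36683316 -0.03453057  1.07339048] 0.0640237802503462
```

View pics/w3.png

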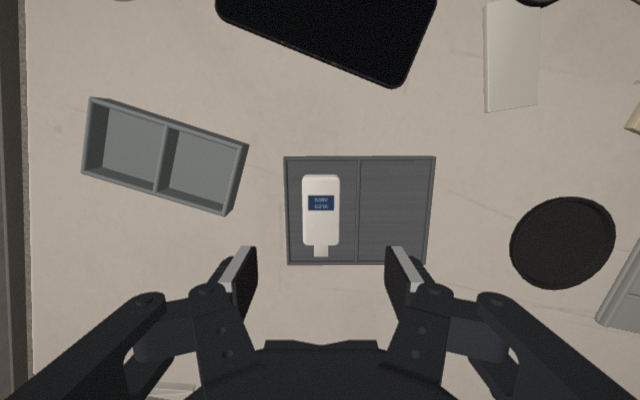

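The screen meter lies flat in the left bay at (321,210), plug included. Next is the plain meter.

Emit:
move_arm([
  {"tx":-0.0155,"ty":-0.035,"turn":7,"tz":0.02,"claw":1},
  {"tx":-0.031,"ty":-0.071,"turn":14,"tz":0.02,"claw":1},
  {"tx":-0.0465,"ty":-0.106,"turn":21,"tz":0.02,"claw":1},
  {"tx":-0.062,"ty":-0.141,"turn":28,"tz":0.02,"claw":1},
  {"tx":-0.0775,"ty":-0.177,"turn":33.5,"tz":0.02,"claw":1},
  {"tx":-0.093,"ty":-0.212,"turn":33.5,"tz":0.02,"claw":1},
  {"tx":-0.1085,"ty":-0.247,"turn":33.5,"tz":0.02,"claw":1},
  {"tx":-0.124,"ty":-0.282,"turn":33.5,"tz":0.02,"claw":1},
  {"tx":-0.1395,"ty":-0.318,"turn":33.5,"tz":0.02,"claw":1},
  {"tx":-0.1555,"ty":-0.3535,"turn":33.5,"tz":0.02,"claw":1},
  {"tx":-0.1555,"ty":-0.3535,"turn":33.5,"tz":0.02,"claw":1},
  {"tx":-0.1555,"ty":-0.3535,"turn":33.5,"tz":0.02,"claw":1},
])

```text
t: 6.2
position: [0.4342, -0.1867, 0.118]
tool_rot: [2.881, 1.251, 0.001]
force: [0.3, 0.8, 0.4]
gripper_width: 0.0855
finger_force: 0.0
```

```bash
python3 - <<'E'
import m
from h import *
s=env.read_state();print(s["position"],s["tool_rot"])
c=env.read_camera("wrist");m.c=c;im=c["image"];hsv=cv2.cvtColor(im,cv2.COLOR_RGB2HSV).astype(int)
u,v=map(int,proj(c,[.432,-.188,.011]));print(u,v,im[v,u],im[v-50,u-50])
mk=((hsv[...,1]<21)&(hsv[...,2]>150)).astype(np.uint8)
mk=cv2.morphologyEx(mk,cv2.MORPH_OPEN,np.ones((3,3)))
m.rect(mk,(u-70,v-70,u+70,v+70),.011,"plain")
E
```

```text
[232. 226. 209.] [250 249 244] [107 109  71]
[ 0.43470583 -0.18551574  0.11782213] [2.88021267e+00 1.25366051e+00 7.64187317e-04]
321 206 [189 183 173] [173 163 151]
plain rect [ 448.8 -167.7   12.    26.3   47.1] centroid [ 446.8 -164.3] r 14.1
```

```bash
python3 - <<'E'
import m
from h import *
c=env.read_camera("wrist");m.c=c;im=c["image"];g=cv2.cvtColor(cv2.GaussianBlur(im,(3,3),0),cv2.COLOR_RGB2GRAY)
roi=g[140:250,270:375]
t,_=cv2.threshold(roi,0,255,cv2.THRESH_OTSU);print(t)
mk=(g>t).astype(np.uint8)
m.rect(mk,(270,140,375,250),.011,"plain")
E
```

```text
[232. 226. 209.] [250 249 243] [109 112  72]
175.0
plain rect [ 431.7 -186.3   63.5   28.1   46.4] centroid [ 433.2 -184.3] r 32.8
```

Emit:
move_arm([
  {"tx":0,"ty":0,"turn":0,"tz":-0.04,"claw":1},
  {"tx":0,"ty":0,"turn":0,"tz":-0.08,"claw":1},
  {"tx":0,"ty":0,"turn":0,"tz":-0.1,"claw":1},
  {"tx":0,"ty":0,"turn":0,"tz":-0.111,"claw":1},
  {"tx":0,"ty":0,"turn":0,"tz":-0.111,"claw":0.8},
  {"tx":0,"ty":0,"turn":0,"tz":-0.111,"claw":0.2},
  {"tx":0,"ty":0,"turn":0,"tz":-0.111,"claw":0.2},
  {"tx":0,"ty":0,"turn":0,"tz":-0.111,"claw":0.2},
  {"tx":0,"ty":0,"turn":0,"tz":-0.111,"claw":0.2},
  {"tx":0,"ty":0,"turn":0,"tz":-0.111,"claw":0.2},
  {"tx":0,"ty":0,"turn":0,"tz":-0.111,"claw":0.2},
  {"tx":0,"ty":0,"turn":0,"tz":-0.111,"claw":0.2},
])

```text
t: 7.4
position: [0.4355, -0.1855, 0.0078]
tool_rot: [2.878, 1.255, 0.002]
force: [-2.5, 2.1, 10.6]
gripper_width: 0.0277
finger_force: 38.7
```

Emit:
move_arm([
  {"tx":0,"ty":0,"turn":0,"tz":0.03,"claw":0.2},
  {"tx":0,"ty":0,"turn":0,"tz":0.07,"claw":0.2},
  {"tx":0.017,"ty":0.03,"turn":-5,"tz":0.08,"claw":0.2},
  {"tx":0.034,"ty":0.06,"turn":-10,"tz":0.08,"claw":0.2},
  {"tx":0.054,"ty":0.095,"turn":-15,"tz":0.08,"claw":0.2},
  {"tx":0.074,"ty":0.13,"turn":-20,"tz":0.08,"claw":0.2},
  {"tx":0.094,"ty":0.165,"turn":-25,"tz":0.08,"claw":0.2},
  {"tx":0.114,"ty":0.2,"turn":-30,"tz":0.08,"claw":0.2},
  {"tx":0.134,"ty":0.235,"turn":-33.5,"tz":0.08,"claw":0.2},
  {"tx":0.154,"ty":0.27,"turn":-33.5,"tz":0.08,"claw":0.2},
  {"tx":0.169,"ty":0.296,"turn":-33.5,"tz":0.08,"claw":0.2},
  {"tx":0.169,"ty":0.296,"turn":-33.5,"tz":0.08,"claw":0.2},
])

```text
t: 8.4
position: [0.6054, 0.1154, 0.0871]
tool_rot: [-3.118, -0.379, -0.004]
force: [-1.1, 0.2, -0.0]
gripper_width: 0.0279
finger_force: 39.7
```

```bash
python3 - <<'E'
from h import *
s=env.read_state();print(s["position"],s["tool_rot"],s["gripper_width"])
c=env.read_camera("wrist");cv2.imwrite("pics/w4.png",c["image"][:,:,::-1])
E
```

```text
[0.60542989 0.11538332 0.08705892] [-3.11805994 -0.37878918 -0.00373732] 0.027917085363027755
```

View pics/w4.png

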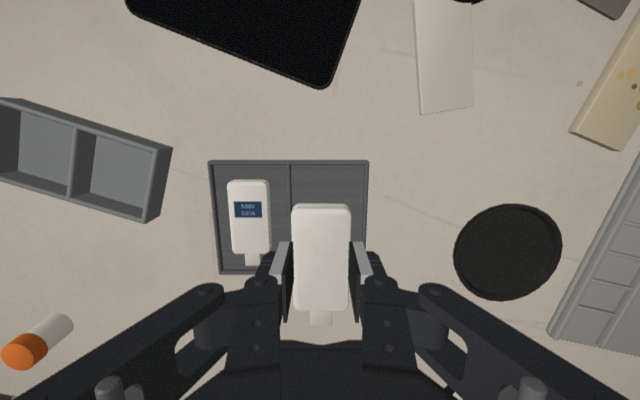

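The plain meter is held level over the right bay (centre about (322,258)). I'll lower it with a pause to check the settled position.

Emit:
move_arm([
  {"tx":0,"ty":0,"turn":0,"tz":-0.02,"claw":0.2},
  {"tx":0,"ty":0,"turn":0,"tz":-0.05,"claw":0.2},
  {"tx":0,"ty":0,"turn":0,"tz":-0.068,"claw":0.2},
  {"tx":0,"ty":0,"turn":0,"tz":-0.073,"claw":0.2},
  {"tx":0,"ty":0,"turn":0,"tz":-0.073,"claw":0.2},
  {"tx":0,"ty":0,"turn":0,"tz":-0.073,"claw":0.2},
])

```text
t: 8.95
position: [0.6042, 0.1102, 0.0146]
tool_rot: [3.119, 0.372, 0.002]
force: [-0.1, 0.7, -0.7]
gripper_width: 0.0279
finger_force: 39.7
```

Emit:
move_arm([
  {"tx":0,"ty":0,"turn":0,"tz":-0.002,"claw":0.2},
  {"tx":0,"ty":0,"turn":0,"tz":-0.003,"claw":0.2},
  {"tx":0,"ty":0,"turn":0,"tz":-0.003,"claw":0.2},
  {"tx":0,"ty":0,"turn":0,"tz":-0.003,"claw":0.2},
])

```text
t: 9.28
position: [0.604, 0.1107, 0.0109]
tool_rot: [3.119, 0.373, 0.001]
force: [-1.1, -1.9, 2.5]
gripper_width: 0.0281
finger_force: 40.0
```

Emit:
move_arm([
  {"tx":0,"ty":0,"turn":0,"tz":0,"claw":0.42},
  {"tx":0,"ty":0,"turn":0,"tz":0,"claw":0.48},
  {"tx":0,"ty":0,"turn":0,"tz":0,"claw":0.48},
  {"tx":0,"ty":0,"turn":0,"tz":0.015,"claw":0.48},
  {"tx":0,"ty":0,"turn":0,"tz":0.04,"claw":0.48},
  {"tx":0,"ty":0,"turn":0,"tz":0.07,"claw":1},
  {"tx":0,"ty":0,"turn":0,"tz":0.1,"claw":1},
  {"tx":0,"ty":0,"turn":0,"tz":0.1,"claw":1},
])

```text
t: 9.95
position: [0.6061, 0.1112, 0.1165]
tool_rot: [-3.119, -0.373, -0.014]
force: [0.4, -0.4, 0.6]
gripper_width: 0.0755
finger_force: 0.0
```

```bash
python3 - <<'E'
from h import *
s=env.read_state();print(s["position"],s["tool_rot"],s["gripper_width"])
c=env.read_camera("wrist");cv2.imwrite("pics/w5.png",c["image"][:,:,::-1])
np.save("w5.npy",np.r_[c["eye"],c["rotation"],c["fx"],c["fy"],c["cx"],c["cy"]])
E
```

```text
[0.60605794 0.11117516 0.11651645] [-3.11925009 -0.37302534 -0.01363729] 0.07553596685564497
```

View pics/w5.png

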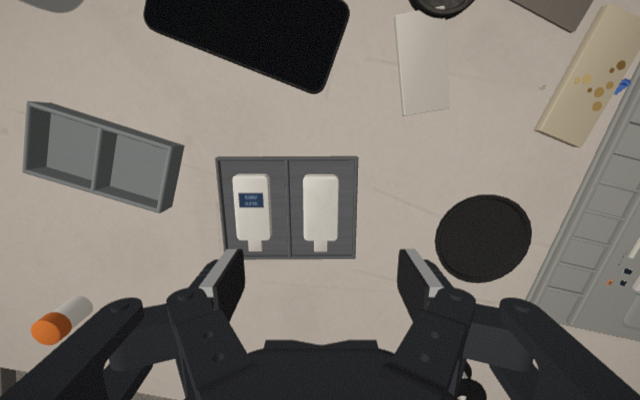

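Both meters are flat in their bays. The caddy rim corners are at (28,102), (184,146), (163,213) and (25,170), and the dish is at (483,238). Refining both.

```bash
python3 - <<'E'
import m
from h import *
a=np.load("w5.npy");c=dict(eye=a[:3],rotation=a[3:6],fx=a[6],fy=a[7],cx=a[8],cy=a[9]);m.c=c
im=cv2.imread("pics/w5.png");v=im.max(2)
P=np.array([plane(c,*p,.022)[:2]*1000 for p in((28,102),(184,146),(163,213),(25,170))]);print(P.round(1),cv2.minAreaRect(P.astype(np.float32)),P.mean(0))
m.rect(v<70,(425,180,545,290),.010,"dish")
m.rect(v<110,(205,140,370,265),.008,"tray")
m.rect((v<150)&(v>40),(10,90,195,220),.022,"caddy")
E
```

```text
[231. 225. 208.] [71 74 49] [232 226 210]
[[633.9 345.5]
 [629.1 227.3]
 [570.1 237.8]
 [580.2 348.5]] ((602.7660522460938, 288.03131103515625), (118.20374298095703, 59.40566635131836), 86.73519134521484) [603.31603294 289.76462218]
dish rect [607.7 -37.8  85.3  83.3  42.6] centroid [607.5 -37.4] r 43.2
tray rect [590.5 137.3  98.3 120.   14.2] centroid [593.1 137.8] r 76.3
caddy rect [603.9 289.1 119.8  61.9  85.5] centroid [603.9 289.2] r 66.8
```

Emit:
move_arm([
  {"tx":-0.03,"ty":-0.008,"tz":0.015,"turn":7,"claw":1},
  {"tx":-0.06,"ty":-0.018,"tz":0.015,"turn":14,"claw":1},
  {"tx":-0.09,"ty":-0.026,"tz":0.015,"turn":21,"claw":1},
  {"tx":-0.12,"ty":-0.036,"tz":0.015,"turn":28,"claw":1},
  {"tx":-0.15,"ty":-0.044,"tz":0.015,"turn":35,"claw":1},
  {"tx":-0.166,"ty":-0.048,"tz":0.015,"turn":42,"claw":1},
  {"tx":-0.166,"ty":-0.048,"tz":0.015,"turn":49,"claw":1},
  {"tx":-0.166,"ty":-0.048,"tz":0.015,"turn":56,"claw":1},
  {"tx":-0.166,"ty":-0.048,"tz":0.015,"turn":63,"claw":1},
  {"tx":-0.166,"ty":-0.048,"tz":0.015,"turn":70,"claw":1},
  {"tx":-0.166,"ty":-0.048,"tz":0.015,"turn":72,"claw":1},
  {"tx":-0.166,"ty":-0.048,"tz":0.015,"turn":72,"claw":1},
])

```text
t: 11.05
position: [0.4372, 0.0628, 0.1242]
tool_rot: [-2.302, -2.136, 0.002]
force: [0.3, -0.0, -0.4]
gripper_width: 0.0855
finger_force: 0.0
```

```bash
python3 - <<'E'
import m
from h import *
s=env.read_state();print(s["position"],s["tool_rot"])
c=env.read_camera("wrist");cv2.imwrite("pics/w6.png",c["image"][:,:,::-1]);print(proj(c,[.4373,.0622,.056]))
E
```

```text
[230. 224. 207.] [118 120  81] [229 222 206]
[0.43724989 0.06278976 0.12435184] [-2.30478384e+00 -2.13313775e+00  2.18037812e-03]
(np.float64(322.03030494746326), np.float64(218.13676000767174))
```

View pics/w6.png

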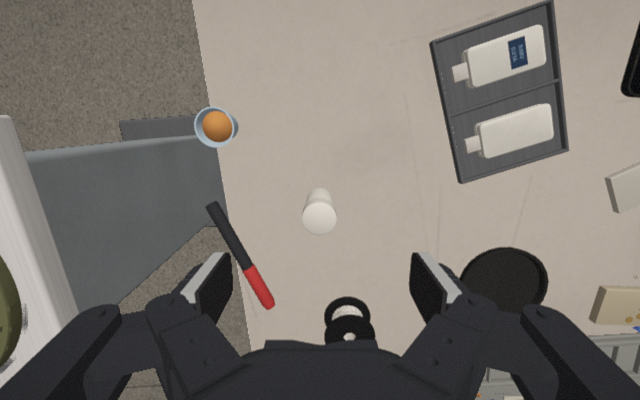

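The cap centre is at (320,217) against a predicted (322,218), so the gripper is centred on the tall vial.

Emit:
move_arm([
  {"tx":0,"ty":0,"turn":0,"tz":-0.03,"claw":1},
  {"tx":0,"ty":0,"turn":0,"tz":-0.06,"claw":1},
  {"tx":0,"ty":0,"turn":0,"tz":-0.085,"claw":1},
  {"tx":0,"ty":0,"turn":0,"tz":-0.098,"claw":1},
  {"tx":0,"ty":0,"turn":0,"tz":-0.098,"claw":0.7},
  {"tx":0,"ty":0,"turn":0,"tz":-0.098,"claw":0.5},
  {"tx":0,"ty":0,"turn":0,"tz":-0.098,"claw":0.4},
  {"tx":0,"ty":0,"turn":0,"tz":-0.098,"claw":0.3},
  {"tx":0,"ty":0,"turn":0,"tz":-0.098,"claw":0.15},
  {"tx":0,"ty":0,"turn":0,"tz":-0.098,"claw":0.15},
  {"tx":0,"ty":0,"turn":0,"tz":-0.098,"claw":0.15},
  {"tx":0,"ty":0,"turn":0,"tz":-0.098,"claw":0.15},
], squeeze=35)

```text
t: 12.15
position: [0.4383, 0.0629, 0.0282]
tool_rot: [2.304, 2.134, 0.002]
force: [-1.4, 0.2, 6.8]
gripper_width: 0.0253
finger_force: 34.0
```

Emit:
move_arm([
  {"tx":0,"ty":0,"turn":0,"tz":0.02,"claw":0.15},
  {"tx":0,"ty":0,"turn":0,"tz":0.05,"claw":0.15},
  {"tx":0.01,"ty":0.013,"turn":0,"tz":0.075,"claw":0.15},
  {"tx":0.03,"ty":0.037,"turn":0,"tz":0.08,"claw":0.15},
  {"tx":0.052,"ty":0.064,"turn":0,"tz":0.08,"claw":0.15},
  {"tx":0.074,"ty":0.091,"turn":0,"tz":0.08,"claw":0.15},
  {"tx":0.096,"ty":0.118,"turn":0,"tz":0.08,"claw":0.15},
  {"tx":0.118,"ty":0.145,"turn":0,"tz":0.08,"claw":0.15},
  {"tx":0.14,"ty":0.172,"turn":0,"tz":0.08,"claw":0.15},
  {"tx":0.157,"ty":0.193,"turn":0,"tz":0.08,"claw":0.15},
  {"tx":0.1635,"ty":0.2015,"turn":0,"tz":0.08,"claw":0.15},
  {"tx":0.1635,"ty":0.2015,"turn":0,"tz":0.08,"claw":0.15},
])

```text
t: 13.15
position: [0.6018, 0.266, 0.107]
tool_rot: [2.303, 2.137, 0.001]
force: [-0.4, -0.4, -1.4]
gripper_width: 0.0256
finger_force: 34.5
```

```bash
python3 - <<'E'
import m
from h import *
s=env.read_state();print(s["position"],s["tool_rot"],s["gripper_width"])
c=env.read_camera("wrist");cv2.imwrite("pics/w7.png",c["image"][:,:,::-1])
E
```

```text
[234. 228. 213.] [234 228 213] [234 228 212]
[0.60117222 0.2648313  0.10697742] [-2.30344908e+00 -2.13615298e+00  4.34518702e-04] 0.02591777728080089
```

View pics/w7.png

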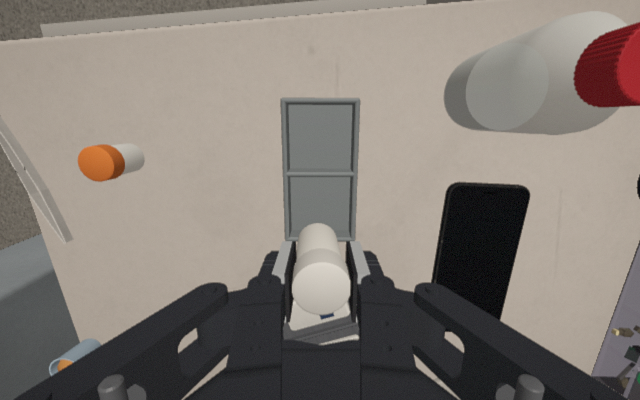

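The tall vial is upright in the grip, and the caddy is square in view with its centre rib at (320,174). Checking that against the estimate, and checking clearance to the red-capped bottle.

```bash
python3 - <<'E'
from h import *
c=env.read_camera("wrist")
for p in((320,174),(282,99),(359,99),(283,240),(356,240)):print(p,plane(c,*p,.022).round(4)[:2])
t=env.read_camera("top");
# bottle: cap top seen in top(187,118) ; ray at heights
for z in(0.1,.15,.2):print(z,plane(t,187,119,z)[:2].round(3))
print(plane(c,500,90,.1),plane(c,600,65,.15))
E
```

```text
(320, 174) [0.6017 0.2937]
(282, 99) [0.5786 0.3502]
(359, 99) [0.6339 0.346 ]
(283, 240) [0.5674 0.2416]
(356, 240) [0.627  0.2371]
0.1 [0.741 0.35 ]
0.15 [0.725 0.333]
0.2 [0.709 0.316]
[0.690211  0.3405655 0.1      ] [0.69160662 0.34298863 0.15      ]
```

Emit:
move_arm([
  {"tx":0,"ty":0.0015,"turn":0,"tz":-0.025,"claw":0.15},
  {"tx":0,"ty":0.0015,"turn":0,"tz":-0.05,"claw":0.15},
  {"tx":0,"ty":0.0015,"turn":0,"tz":-0.066,"claw":0.15},
  {"tx":0,"ty":0.0015,"turn":0,"tz":-0.072,"claw":0.15},
  {"tx":0,"ty":0.0015,"turn":0,"tz":-0.0745,"claw":0.15},
  {"tx":0,"ty":0.0015,"turn":0,"tz":-0.0755,"claw":0.15},
  {"tx":0,"ty":0.0015,"turn":0,"tz":-0.0755,"claw":0.15},
])

```text
t: 13.93
position: [0.6017, 0.2658, 0.033]
tool_rot: [2.304, 2.135, 0.003]
force: [0.9, 0.0, -0.0]
gripper_width: 0.0256
finger_force: 34.5
```

Emit:
move_arm([
  {"tx":0,"ty":0,"turn":0,"tz":-0.001,"claw":0.15},
  {"tx":0,"ty":0,"turn":0,"tz":-0.0015,"claw":0.15},
  {"tx":0,"ty":0,"turn":0,"tz":-0.0015,"claw":0.15},
])

```text
t: 14.18
position: [0.602, 0.2662, 0.0322]
tool_rot: [2.304, 2.135, 0.004]
force: [-2.6, 0.5, 7.9]
gripper_width: 0.0259
finger_force: 35.2
```

Contact is at 32 mm, as expected. Releasing, then rising straight up.

Emit:
move_arm([
  {"tx":0,"ty":0,"turn":0,"tz":0,"claw":0.33},
  {"tx":0,"ty":0,"turn":0,"tz":0,"claw":0.4},
  {"tx":0,"ty":0,"turn":0,"tz":0,"claw":0.5},
  {"tx":0,"ty":0,"turn":0,"tz":0.0,"claw":0.6},
  {"tx":0,"ty":0,"turn":0,"tz":0.02,"claw":0.6},
  {"tx":0,"ty":0,"turn":0,"tz":0.05,"claw":0.6},
  {"tx":0,"ty":0,"turn":0,"tz":0.08,"claw":0.8},
  {"tx":0,"ty":0,"turn":0,"tz":0.095,"claw":1},
  {"tx":0,"ty":0,"turn":0,"tz":0.095,"claw":1},
])

```text
t: 14.93
position: [0.6027, 0.2664, 0.1297]
tool_rot: [2.303, 2.134, 0.009]
force: [1.1, 0.8, 0.6]
gripper_width: 0.0841
finger_force: 0.0
```

Emit:
move_arm([
  {"tx":-0.035,"ty":0.0115,"turn":0,"tz":0,"claw":1},
  {"tx":-0.07,"ty":0.023,"turn":0,"tz":0,"claw":1},
  {"tx":-0.105,"ty":0.0345,"turn":0,"tz":0,"claw":1},
  {"tx":-0.14,"ty":0.046,"turn":0,"tz":0,"claw":1},
  {"tx":-0.154,"ty":0.0505,"turn":0,"tz":0,"claw":1},
  {"tx":-0.154,"ty":0.0505,"turn":0,"tz":0,"claw":1},
  {"tx":-0.154,"ty":0.0505,"turn":0,"tz":-0.03,"claw":1},
  {"tx":-0.154,"ty":0.0505,"turn":0,"tz":-0.05,"claw":1},
  {"tx":-0.154,"ty":0.0505,"turn":0,"tz":-0.05,"claw":1},
  {"tx":-0.154,"ty":0.0505,"turn":0,"tz":-0.05,"claw":1},
])

```text
t: 15.77
position: [0.4473, 0.3158, 0.0746]
tool_rot: [-2.305, -2.134, 0.003]
force: [-0.1, 0.2, 1.4]
gripper_width: 0.0856
finger_force: 0.0
```

```bash
python3 - <<'E'
import m
from h import *
s=env.read_state();print(s["position"],s["tool_rot"])
c=env.read_camera("wrist");m.c=c;f=c["image"].astype(int)
m.rect((f[...,0]-f[...,2])>80,(200,100,440,330),.042,"short")
c=env.read_camera("top");hsv=cv2.cvtColor(c["image"],cv2.COLOR_RGB2HSV).astype(int);m.c=c
m.rect((hsv[...,1]<20)&(hsv[...,2]>200),(215,160,245,195),.060,"tall in caddy")
E
```

```text
[231. 225. 208.] [230 223 206] [230 223 207]
[0.44784753 0.31619786 0.07570253] [ 2.30491693e+00  2.13466282e+00 -1.05559419e-05]
short rect [446.2 319.1  26.8  24.   85.6] centroid [446.4 319.1] r 13.7
tall in caddy rect [600.9 265.2  24.8  21.7   0.7] centroid [600.8 265.1] r 13.3
```

The tall vial stands in the bay at (601,265), which is good. Gripping the short vial.

Emit:
move_arm([
  {"tx":0,"ty":0.0015,"turn":0,"tz":-0.025,"claw":1},
  {"tx":0,"ty":0.0015,"turn":0,"tz":-0.045,"claw":1},
  {"tx":0,"ty":0.0015,"turn":0,"tz":-0.053,"claw":1},
  {"tx":0,"ty":0.0015,"turn":0,"tz":-0.053,"claw":0.7},
  {"tx":0,"ty":0.0015,"turn":0,"tz":-0.053,"claw":0.5},
  {"tx":0,"ty":0.0015,"turn":0,"tz":-0.053,"claw":0.4},
  {"tx":0,"ty":0.0015,"turn":0,"tz":-0.053,"claw":0.3},
  {"tx":0,"ty":0.0015,"turn":0,"tz":-0.053,"claw":0.15},
  {"tx":0,"ty":0.0015,"turn":0,"tz":-0.053,"claw":0.15},
  {"tx":0,"ty":0.0015,"turn":0,"tz":-0.053,"claw":0.15},
  {"tx":0,"ty":0.0015,"turn":0,"tz":-0.053,"claw":0.15},
])

```text
t: 16.83
position: [0.4477, 0.3181, 0.0233]
tool_rot: [2.304, 2.135, 0.003]
force: [-2.0, -0.8, 6.1]
gripper_width: 0.0242
finger_force: 34.0
```

Emit:
move_arm([
  {"tx":0,"ty":0,"turn":0,"tz":0.02,"claw":0.15},
  {"tx":0,"ty":0,"turn":0,"tz":0.05,"claw":0.15},
  {"tx":0.01,"ty":0,"turn":0,"tz":0.07,"claw":0.15},
  {"tx":0.03,"ty":0,"turn":0,"tz":0.07,"claw":0.15},
  {"tx":0.055,"ty":0.001,"turn":0,"tz":0.07,"claw":0.15},
  {"tx":0.08,"ty":0.001,"turn":0,"tz":0.07,"claw":0.15},
  {"tx":0.105,"ty":0.002,"turn":0,"tz":0.07,"claw":0.15},
  {"tx":0.13,"ty":0.002,"turn":0,"tz":0.07,"claw":0.15},
  {"tx":0.15,"ty":0.0025,"turn":0,"tz":0.07,"claw":0.15},
  {"tx":0.157,"ty":0.0025,"turn":0,"tz":0.07,"claw":0.15},
  {"tx":0.157,"ty":0.0025,"turn":0,"tz":0.07,"claw":0.15},
  {"tx":0.157,"ty":0.0025,"turn":0,"tz":0.05,"claw":0.15},
])

```text
t: 17.83
position: [0.6053, 0.3211, 0.0758]
tool_rot: [2.303, 2.134, 0.009]
force: [0.3, 0.2, 0.4]
gripper_width: 0.0244
finger_force: 34.5
```

Emit:
move_arm([
  {"tx":0,"ty":0,"turn":0,"tz":-0.02,"claw":0.15},
  {"tx":0,"ty":0,"turn":0,"tz":-0.035,"claw":0.15},
  {"tx":0,"ty":0,"turn":0,"tz":-0.042,"claw":0.15},
  {"tx":0,"ty":0,"turn":0,"tz":-0.0445,"claw":0.15},
  {"tx":0,"ty":0,"turn":0,"tz":-0.0445,"claw":0.15},
  {"tx":0,"ty":0,"turn":0,"tz":-0.0445,"claw":0.15},
])

```text
t: 18.33
position: [0.6042, 0.3206, 0.0285]
tool_rot: [2.304, 2.135, 0.001]
force: [-0.7, -0.5, -0.2]
gripper_width: 0.0244
finger_force: 34.5
```

Emit:
move_arm([
  {"tx":0,"ty":0,"turn":0,"tz":-0.001,"claw":0.15},
  {"tx":0,"ty":0,"turn":0,"tz":-0.0015,"claw":0.15},
  {"tx":0,"ty":0,"turn":0,"tz":-0.0015,"claw":0.15},
])

```text
t: 18.58
position: [0.6045, 0.3206, 0.0274]
tool_rot: [2.304, 2.135, 0.002]
force: [-2.5, 0.6, 5.9]
gripper_width: 0.0241
finger_force: 35.1
```

Emit:
move_arm([
  {"tx":0,"ty":0,"turn":0,"tz":0,"claw":0.33},
  {"tx":0,"ty":0,"turn":0,"tz":0,"claw":0.4},
  {"tx":0,"ty":0,"turn":0,"tz":0,"claw":0.5},
  {"tx":0,"ty":0,"turn":0,"tz":0.0,"claw":0.6},
  {"tx":0,"ty":0,"turn":0,"tz":0.02,"claw":0.6},
  {"tx":0,"ty":0,"turn":0,"tz":0.05,"claw":0.6},
  {"tx":0,"ty":0,"turn":0,"tz":0.08,"claw":0.8},
  {"tx":0,"ty":0,"turn":0,"tz":0.095,"claw":1},
  {"tx":0,"ty":0,"turn":0,"tz":0.095,"claw":1},
])

```text
t: 19.33
position: [0.6057, 0.3209, 0.1259]
tool_rot: [2.303, 2.134, 0.01]
force: [0.4, 0.1, 1.1]
gripper_width: 0.0846
finger_force: 0.0
```

Emit:
move_arm([
  {"tx":-0.0135,"ty":-0.035,"turn":0,"tz":0,"claw":1},
  {"tx":-0.027,"ty":-0.07,"turn":0,"tz":0,"claw":1},
  {"tx":-0.041,"ty":-0.105,"turn":0,"tz":0,"claw":1},
  {"tx":-0.054,"ty":-0.14,"turn":0,"tz":0,"claw":1},
  {"tx":-0.068,"ty":-0.175,"turn":0,"tz":0,"claw":1},
  {"tx":-0.082,"ty":-0.21,"turn":0,"tz":0,"claw":1},
  {"tx":-0.095,"ty":-0.245,"turn":0,"tz":0,"claw":1},
  {"tx":-0.109,"ty":-0.28,"turn":0,"tz":0,"claw":1},
  {"tx":-0.122,"ty":-0.315,"turn":0,"tz":0,"claw":1},
  {"tx":-0.136,"ty":-0.35,"turn":0,"tz":0,"claw":1},
  {"tx":-0.149,"ty":-0.384,"turn":0,"tz":0,"claw":1},
  {"tx":-0.149,"ty":-0.384,"turn":0,"tz":0,"claw":1},
])

```text
t: 20.33
position: [0.4532, -0.0678, 0.1207]
tool_rot: [-2.308, -2.13, 0.002]
force: [-0.3, 1.1, -0.4]
gripper_width: 0.0853
finger_force: 0.0
```

Emit:
move_arm([
  {"tx":0,"ty":0,"turn":0,"tz":-0.03,"claw":1},
  {"tx":0,"ty":0,"turn":0,"tz":-0.04,"claw":1},
  {"tx":0,"ty":0,"turn":0,"tz":-0.04,"claw":1},
])

```text
t: 20.58
position: [0.4537, -0.0632, 0.0788]
tool_rot: [-2.301, -2.132, 0.005]
force: [0.2, -0.1, -1.2]
gripper_width: 0.0849
finger_force: 0.0
```

```bash
python3 - <<'E'
import m
from h import *
s=env.read_state();print(s["position"],s["tool_rot"])
c=env.read_camera("wrist");cv2.imwrite("pics/w8.png",c["image"][:,:,::-1]);print(proj(c,[.4553,-.064,.033]))
E
```

```text
[231. 224. 207.] [229 222 206] [229 222 205]
[ 0.45456082 -0.06318599  0.08027074] [-2.30191934 -2.13396575  0.00284316]
(np.float64(323.2885322624634), np.float64(228.24111129326187))
```

View pics/w8.png

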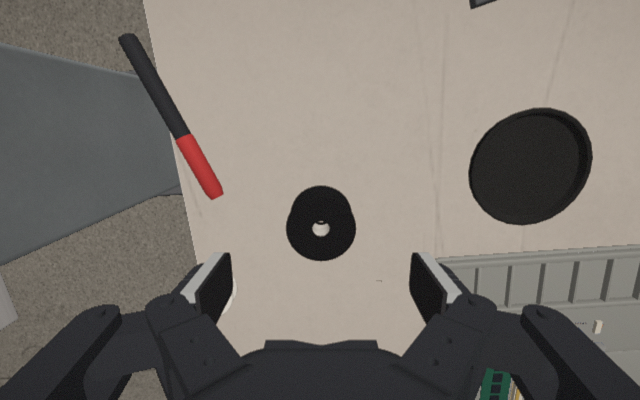

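The spool hole is at (321,228) against a predicted (323,228), so it's centred. Gripping.

Emit:
move_arm([
  {"tx":0,"ty":0,"turn":0,"tz":-0.035,"claw":1},
  {"tx":0,"ty":0,"turn":0,"tz":-0.06,"claw":1},
  {"tx":0,"ty":0,"turn":0,"tz":-0.069,"claw":1},
  {"tx":0,"ty":0,"turn":0,"tz":-0.069,"claw":0.8},
  {"tx":0,"ty":0,"turn":0,"tz":-0.069,"claw":0.65},
  {"tx":0,"ty":0,"turn":0,"tz":-0.069,"claw":0.4},
  {"tx":0,"ty":0,"turn":0,"tz":-0.069,"claw":0.4},
  {"tx":0,"ty":0,"turn":0,"tz":-0.069,"claw":0.4},
  {"tx":0,"ty":0,"turn":0,"tz":-0.069,"claw":0.4},
  {"tx":0,"ty":0,"turn":0,"tz":-0.069,"claw":0.4},
], squeeze=40)

```text
t: 21.52
position: [0.4562, -0.0638, 0.0142]
tool_rot: [2.303, 2.134, 0.002]
force: [-3.6, 2.7, 9.5]
gripper_width: 0.0455
finger_force: 39.4
```

```bash
python3 - <<'E'
import m
from h import *
c=env.read_camera("top");m.c=c;v=c["image"].max(2)
m.rect(v<140,(312,150,355,195),.010,"dish")
E
```

```text
[231. 224. 208.] [229 222 205] [230 222 206]
dish rect [608.8 -39.9  81.6  82.7  89.3] centroid [608.9 -39.3] r 42.4
```

Emit:
move_arm([
  {"tx":0,"ty":0,"turn":0,"tz":0.02,"claw":0.4},
  {"tx":0,"ty":0,"turn":0,"tz":0.045,"claw":0.4},
  {"tx":0.02,"ty":0.003,"turn":0,"tz":0.055,"claw":0.4},
  {"tx":0.045,"ty":0.007,"turn":0,"tz":0.055,"claw":0.4},
  {"tx":0.075,"ty":0.012,"turn":0,"tz":0.055,"claw":0.4},
  {"tx":0.105,"ty":0.017,"turn":0,"tz":0.055,"claw":0.4},
  {"tx":0.135,"ty":0.022,"turn":0,"tz":0.055,"claw":0.4},
  {"tx":0.15,"ty":0.025,"turn":0,"tz":0.055,"claw":0.4},
  {"tx":0.153,"ty":0.0255,"turn":0,"tz":0.055,"claw":0.4},
  {"tx":0.153,"ty":0.0255,"turn":0,"tz":0.04,"claw":0.4},
  {"tx":0.153,"ty":0.0255,"turn":0,"tz":0.02,"claw":0.4},
  {"tx":0.153,"ty":0.0255,"turn":0,"tz":0.01,"claw":0.4},
])

```text
t: 22.62
position: [0.6072, -0.0381, 0.0212]
tool_rot: [-2.303, -2.134, 0.002]
force: [-0.3, 0.1, -4.2]
gripper_width: 0.0453
finger_force: 41.9
```

Emit:
move_arm([
  {"tx":0,"ty":0,"turn":0,"tz":-0.003,"claw":0.4},
  {"tx":0,"ty":0,"turn":0,"tz":-0.004,"claw":0.4},
  {"tx":0,"ty":0,"turn":0,"tz":-0.004,"claw":0.4},
])

```text
t: 22.87
position: [0.6084, -0.0383, 0.0191]
tool_rot: [2.304, 2.135, 0.001]
force: [-0.6, -0.4, -3.6]
gripper_width: 0.0457
finger_force: 42.0
```

Emit:
move_arm([
  {"tx":0,"ty":0,"turn":0,"tz":-0.001,"claw":0.4},
  {"tx":0,"ty":0,"turn":0,"tz":-0.002,"claw":0.4},
  {"tx":0,"ty":0,"turn":0,"tz":-0.002,"claw":0.4},
])

```text
t: 23.12
position: [0.6088, -0.0383, 0.0182]
tool_rot: [2.303, 2.134, 0.002]
force: [-6.5, 0.2, 10.3]
gripper_width: 0.0453
finger_force: 42.8
```

Seated. Releasing and backing off upward, then back towards the robot.

Emit:
move_arm([
  {"tx":0,"ty":0,"turn":0,"tz":0,"claw":0.6},
  {"tx":0,"ty":0,"turn":0,"tz":0,"claw":0.7},
  {"tx":0,"ty":0,"turn":0,"tz":0,"claw":0.75},
  {"tx":0,"ty":0,"turn":0,"tz":0.015,"claw":0.75},
  {"tx":0,"ty":0,"turn":0,"tz":0.045,"claw":0.75},
  {"tx":0,"ty":0,"turn":0,"tz":0.085,"claw":0.75},
  {"tx":-0.02,"ty":0,"turn":0,"tz":0.11,"claw":1},
  {"tx":-0.06,"ty":0,"turn":0,"tz":0.13,"claw":1},
  {"tx":-0.1,"ty":0,"turn":0,"tz":0.15,"claw":1},
  {"tx":-0.14,"ty":0,"turn":0,"tz":0.15,"claw":1},
  {"tx":-0.18,"ty":0,"turn":0,"tz":0.15,"claw":1},
  {"tx":-0.18,"ty":0,"turn":0,"tz":0.15,"claw":1},
])

```text
t: 24.12
position: [0.4224, -0.0377, 0.1656]
tool_rot: [-2.303, -2.134, 0.003]
force: [-0.0, -0.0, 0.0]
gripper_width: 0.0856
finger_force: 0.0
```

```bash
python3 - <<'E'
from h import *
a=env.read_camera("scene")["image"][190:320,215:400,::-1];b=env.read_camera("top")["image"][150:275,185:395,::-1]
a=cv2.resize(a,None,fx=3.4,fy=3.4)[:440,:];b=cv2.resize(b,None,fx=2,fy=2)
w=max(a.shape[1],b.shape[1])
a=cv2.resize(a,(400,int(a.shape[0]*400/a.shape[1])));b=cv2.resize(b,(400,int(b.shape[0]*400/b.shape[1])))
h=max(a.shape[0],b.shape[0]);P=lambda i:np.vstack([i,np.zeros((h-i.shape[0],400,3),np.uint8)])
cv2.imwrite("pics/final.png",np.hstack([P(a),P(b)]))
E
```

```text
(no output)
```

View pics/final.png

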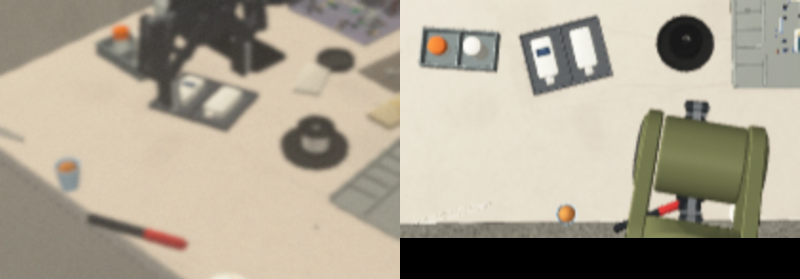

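The picture shows both vials upright in the caddy, both meters flat in the tray, the spool in the dish and the cup untouched. Handing in.

```bash
python3 -c "
from bench import env
print(env.hand_in())"
```

```text
the job is handed in; nothing more can be done
None
```

I placed all five items (both meters in the tray, both vials upright in the caddy, the spool in the dish) and handed the job in at about 24 s; the paste cup and microscope were left alone, and no verdict came back.

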